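# Lock the service-box cover with the blade key

## Robot

A 6-joint arm with a two-finger parallel gripper is mounted at the origin on the work surface. World frame = base frame: x ahead of the robot, y to its left, z up, the work surface at z = 0. Lengths are in m, angles in rad, forces in N, time in s.
With the tool pointing down it reaches from about 0.375 to 0.825 m from the base axis. Payload 5.5 kg.
Tool frame: the origin (TCP) lies at the very end of the fingers, on their centre line; the grasp point (between the pads) lies 19 mm behind it; z points along the fingers, x is the direction in which the jaws open and shut, and the axes are right-handed (so a half turn about z gives the same grasp; the last joint's range is limited). The gripper opens to 85 mm and grips with 20 to 120 N. Pads are 22 mm wide; open, the fingers measure 114 mm over their backs; the gripper's body (76 mm by 85 mm) begins 54 mm behind the grasp point. The pads swing forward as they close: fully open they stand 13 mm farther back than shut.
Start: joints at [-1.217, 0.314, -0.047, 1.21, 0, 1.571], TCP at [0.208, -0.563, 0.231] pointing down, gripper open.
Joint ranges: [-2.67, 2.67], [-0.69, 1.73], [-1.03, 1.25], [-2.08, 2.16], [-1.42, 1.45], [-3.14, 3.14]. Speed limits (rad/s): [2.39, 2.39, 3.01, 3.14, 3.14, 3.14].

## Interface

Orientations are given as a rotation vector (axis times angle).
In Python, from cell import telemetry, optics, ctrl gives the robot as it stands.
- The arm moves only by the shell command python3 -m inch 'ROWS' [FORCE]. ROWS is text: rows parted by semicolons, each of 7 numbers parted by spaces: the shift along the tool's x, y, z in units of 60 mm (1.0 is 60 mm), then the turn, a rotation vector about the tool's x, y, z in units of 10 degrees (1.0 is 10 degrees), then the finger opening in mm, from 0 to 85.4. In form: x y z wx wy wz claw; .... A call has 1 to 12 rows; each row shifts and turns the commanded pose from where the row before left it, along the tool's axes as they then stand; what a row does not reach is not made up. A row lasts 1/8 s, in which the tool goes at most 62.5 mm and 10.7 degrees, less where a joint would pass 70% of its speed; a pose out of reach is approached as far as the arm can. A call is refused whole if a number of a shift passes 1 or a number of a turn 1, either way. A call with a gripper value outside its range is refused whole. The fingers move at their own pace and stop on an object; FORCE is the grip in N (left out, the last holds). Time passes only in rows, so rows that do not move let the fingers close. It gives the time, the measured TCP pose, the force and the opening at its end, in the units of the state.
- telemetry.get_state(): the state, without advancing time (a new reading comes with each control period).
- optics.snapshot(name): name is "scene" or "top" or "wrist"; returns a dict with "frame" (400x640x3 uint8, red, green, blue), "fovy" (degrees; the focal length in pixels is half the picture's height over the tangent of half this angle, whatever the lens; pixels are square), "cx", "cy" (the principal point, pixels), "k1" (the pictures are not rectified: a ray, as slopes to the right and down, at radius r is drawn at 1 + k1 r^2 times it, then the intrinsics apply), "pose" (4x4, takes a point from camera to world coordinates); the wrist camera has in their place "tool_from_camera" (4x4, takes a point from camera to tool coordinates, whose origin is the TCP and whose axes are the tool frame's). Camera axes: x right, y down, z forward; pixel columns grow to the right and rows downward; lengths in m; the calibration is good to about 2 mm. A picture is of the moment at which its call begins: read the wrist's pose just before it. There is no depth.
- ctrl.sign_off(): hands the job in, once; it reports no verdict.
The state is a dict: "t": time; "joints": joint angles; "dq": joint speeds; "joint_efforts": joint torques, N m; "tool_pos": TCP position; "orientation": TCP orientation; "force": force on the tool from outside, world axes, zero at the start; "moment": the same for the moment, N m; "gripper_width": finger opening in m.
Only numpy, scipy, OpenCV 4.12 (cv2) and the standard library are available. Lean on these libraries where they do the work, as an engineer would, in place of code of your own. Each camera call takes 0.05 s, during which the arm holds its last target.

## Task

One of the two round slotted cam locks on the dark cover of the grey service box is still open: its slot does not line up with the white marks beside it. Take the blade key out of its holder block, put its blade in that slot and turn the lock a quarter turn clockwise (seen from above) until it seats at its stop. Then stand the key back in its holder, and leave the other lock shut.

Things in the scene. Friction and masses are not known exactly. Their poses are not given: they have to be found in the camera images.
- key: The blade key, standing upright in its holder at the start, about 0.18 kg. Origin at the middle of the blade's lower edge, z up along the key, x along the blade's width. From the bottom: flat steel blade 34 mm wide (x), 6 mm thick (y), z = 0 to 26 mm; dark steel flange 66 mm (x) by 30 mm (y), z = 26 to 32 mm; black flat handle 56 mm wide (x), 16 mm thick (y), z = 32 to 82 mm. Grip the handle from above across its 16 mm thickness, at about z = 60 mm.
- holder: Dark steel block fixed to the bench, 110 mm (x) by 80 mm (y), 45 mm high. Origin at the centre of its underside, z up. In the middle of its top is a rectangular pocket 55 mm (x) by 19 mm (y), 34 mm deep. The key stands with its blade in the pocket, blade width along the holder's x (either way round), its flange resting on the block's top: key origin then 19 mm above the holder's origin.
- cam_open_slot (a point): The open cam lock: steel disc 60 mm across standing 18 mm proud of the cover (cover top 55 mm above the bench). This point is on its axis on the floor of the slot, 14 mm below the disc's top and 59 mm above the bench. x runs along the slot and turns with the lock, z is up. The slot is 52 mm long and 10 mm wide in its lower 9 mm, widening by 45 degree bevels to 20 mm at the top. The two locks are 150 mm apart and their places may be swapped.
- cam_open (a joint): Angle of the open lock, rad, growing as it turns clockwise seen from above. It starts 0 to 0.2 (slot across the box's long side) and the stop where it is seated is at 1.571 (slot along the box's long side, in line with the white marks). Drag about 0.08 N m; it stays where it is left. The key has about 7 degrees of play in the slot each way.
- cam_shut (a joint): Angle of the other lock, the same in shape; it is already shut, at 1.5 to 1.571. Leave it so.
There are look-alikes about, which are no part of the job. What is shaped like the holder but purple or yellow is not meant.

How it is judged:
On the way, in this order (a step that is already met when the one before it is completed fails the run):
1. the key's blade is in the slot of the open lock, before it is turned (horizontal distance between key and cam_open_slot below 0.014 m and z of key in the frame of cam_open_slot below 0.01 m and value of joint cam_open below 1 rad), for 0.1 s.
2. the lock is turned to its stop (within 10 degrees) with the blade in the slot (horizontal distance between key and cam_open_slot below 0.014 m and z of key in the frame of cam_open_slot below 0.012 m and value of joint cam_open above 1.396 rad), for 0.1 s.
At the end, for the whole second after the job is handed in: The lock that was open is within 10 degrees of its stop, the other lock is still shut (within 12 degrees of its stop), and the key stands at rest and upright (within 11 degrees) in the holder's pocket, its blade down in the pocket (within 10 mm of fully down, within 18 mm of the holder's centre) (value of joint cam_open above 1.396 rad and value of joint cam_shut above 1.35 rad and horizontal distance between key and holder below 0.018 m and z of key in the frame of holder below 0.029 m and angle between key's own z axis and vertical below 0.2 rad and linear speed of key below 0.03 m/s); the robot touches nothing.
It fails at once if the lock that is already shut is turned open (value of joint cam_shut below 1.35 rad).
It also fails if it takes over 54 s, if anything falls off the work surface, if the arm or the gripper's body presses on something with over 40 N, if the wrist force passes 120 N, or if a joint passes its speed limit or range.

## Working session

There is one attempt and no reset: what is moved stays moved. The work goes in short steps, Python scripts to look and compute and a shell command to move; the robot and the scene stay as the last step left them, time stands still between calls to the robot, and variables do not carry over. Pictures are saved under pics/ and viewed, and the job is handed in when it is done.

```bash
ls; mkdir -p pics; python3 - <<'E'
from cell import telemetry, optics
import cv2
s=telemetry.get_state();print(s)
for n in("scene","top","wrist"):
    d=optics.snapshot(n);cv2.imwrite(f"pics/{n}0.png",d["frame"][:,:,::-1])
    print(n,{k:v for k,v in d.items() if k!="frame"})
E
```

```text
pics
{'t': 0.0, 'joints': array([-1.21700122e+00,  3.14227258e-01, -4.80635163e-02,  1.21020210e+00,
        5.49512251e-07,  1.57082461e+00]), 'dq': array([ 4.65906631e-06,  6.58408530e-04, -1.67486297e-04, -4.87909391e-04,
       -1.47436537e-04, -7.08892007e-04]), 'joint_efforts': array([-5.85834132e-04, -5.39588106e+01,  3.39751697e+01,  1.92737201e-02,
        3.09684692e-04,  1.03606152e-05]), 'tool_pos': array([ 0.20767818, -0.56230209,  0.23044065]), 'orientation': array([-2.57687366e+00,  1.79533464e+00,  2.18544694e-03]), 'force': array([ 0.70374641,  0.88814385, -0.61396915]), 'moment': array([-0.03984668,  0.04810687, -0.0438558 ]), 'gripper_width': 0.08524519449904545}
scene {'fovy': 56.88813890861874, 'cx': 322.6380237157017, 'cy': 196.43537677940964, 'k1': -0.06259837463720386, 'pose': array([[-4.53503865e-01,  6.77112320e-01, -5.79528387e-01,
         1.03686008e+00],
       [ 8.91253918e-01,  3.43930659e-01, -2.95597962e-01,
         1.47807888e-01],
       [-8.35441494e-04, -6.50561764e-01, -7.59452891e-01,
         9.28299225e-01],
       [ 0.00000000e+00,  0.00000
[... 193 characters left out ...]
0.99916277,  0.03645915,  0.35081719],
       [-0.9995444 ,  0.01941091,  0.02311311, -0.17369365],
       [-0.02380146, -0.03601355, -0.99906782,  1.19791078],
       [ 0.        ,  0.        ,  0.        ,  1.        ]])}
wrist {'fovy': 66.54884788506537, 'cx': 319.30098239702323, 'cy': 195.61197077415866, 'k1': -0.050025066666634796, 'tool_from_camera': array([[ 9.99998802e-01,  1.30968120e-03, -8.25618069e-04,
         4.63886532e-04],
       [-1.04826875e-03,  9.65216337e-01,  2.61450424e-01,
        -6.44895055e-02],
       [ 1.13931675e-03, -2.61449245e-01,  9.65216553e-01,
        -1.42601135e-01],
       [ 0.00000000e+00,  0.00000000e+00,  0.00000000e+00,
         1.00000000e+00]])}
```

View pics/scene0.png

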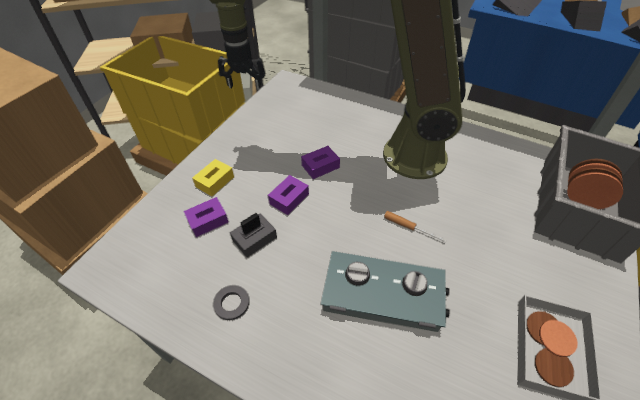

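View pics/top0.png

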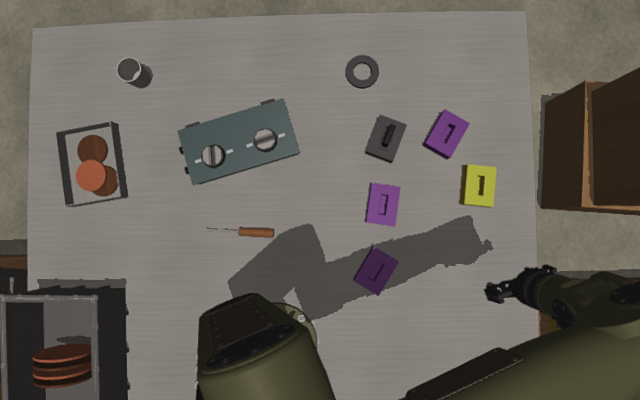

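View pics/wrist0.png

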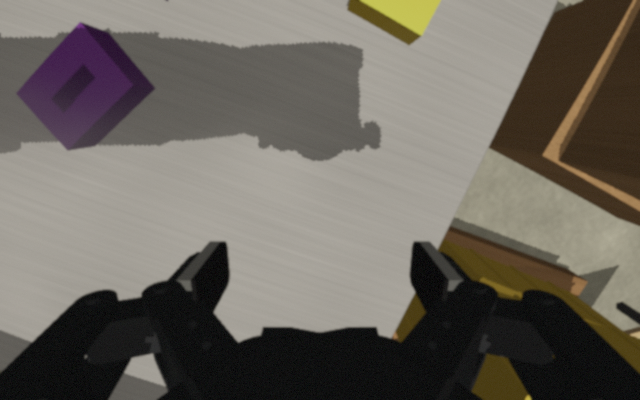

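The dark holder with the key is at top (386,138). Look-alikes are the purple blocks at (446,134), (383,204) and (376,270), and the yellow one at (480,185). The locks are at (213,156) and (265,140). Next I'll check close crops.

```bash
python3 - <<'E'
import cv2,numpy as np
im=cv2.imread("pics/top0.png")
a=cv2.resize(im[90:190,170:310],None,fx=5,fy=5,interpolation=cv2.INTER_CUBIC)
b=cv2.resize(im[105:175,350:420],None,fx=6,fy=6,interpolation=cv2.INTER_CUBIC)
cv2.imwrite("pics/cropA.png",a);cv2.imwrite("pics/cropB.png",b)
E
```

```text
(no output)
```

View pics/cropA.png

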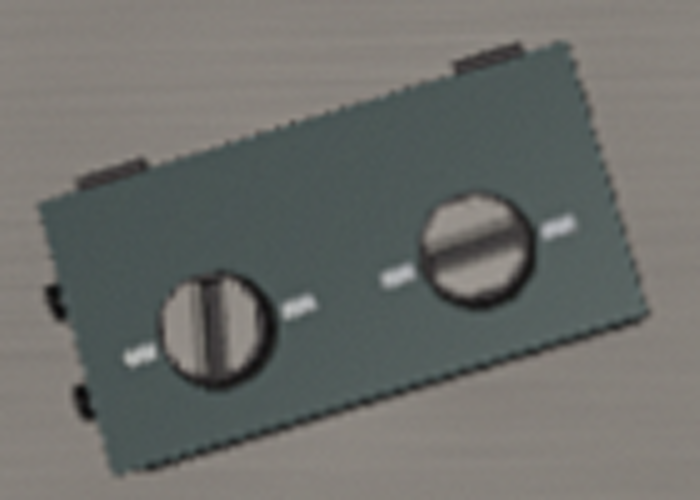

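View pics/cropB.png

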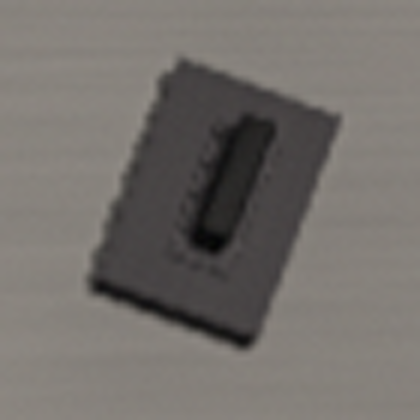

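The crops confirm it. The open lock is the left one at top (213,155), its slot upright in the picture and off the marks. The right lock's slot lies along its marks. The black key stands in the dark block, with its handle top near (390,135).

```bash
cat > h.py <<'E'
import numpy as np,cv2
from scipy.spatial.transform import Rotation as R
from cell import telemetry, optics
def snap(n,name=None):
    s=telemetry.get_state(); d=optics.snapshot(n)
    if n=="wrist":
        T=np.eye(4);T[:3,:3]=R.from_rotvec(s["orientation"]).as_matrix();T[:3,3]=s["tool_pos"]
        d["pose"]=T@d["tool_from_camera"]
    if name: cv2.imwrite(f"pics/{name}.png",d["frame"][:,:,::-1])
    d["K"]=np.array([[200/np.tan(np.radians(d["fovy"]/2)),0,d["cx"]],[0,200/np.tan(np.radians(d["fovy"]/2)),d["cy"]],[0,0,1]])
    d["dist"]=np.array([d["k1"],0,0,0.])
    return d
def ray(d,uv):
    p=cv2.undistortPoints(np.array(uv,float).reshape(-1,1,2),d["K"],d["dist"]).reshape(-1,2)
    v=np.c_[p,np.ones(len(p))]@d["pose"][:3,:3].T
    return d["pose"][:3,3],v
def cast(d,uv,z):
    o,v=ray(d,uv); return o+v*((z-o[2])/v[:,2])[:,None]
def proj(d,P):
    M=np.linalg.inv(d["pose"]);r,_=cv2.Rodrigues(M[:3,:3])
    return cv2.projectPoints(np.array(P,float).reshape(-1,3),r,M[:3,3],d["K"],d["dist"])[0].reshape(-1,2)
def go(pos,xyaw):
    """units to a down-pointing tool at pos, jaw axis at xyaw (deg, mod 180)"""
    s=telemetry.get_state();A=R.from_rotvec(s["orientation"]).as_matrix();p=s["tool_pos"]
    best=None
    for k in(0,180):
        a=np.radians(xyaw+k);x=np.array([np.cos(a),np.sin(a),0]);z=np.array([0,0,-1.]);B=np.c_[x,np.cross(z,x),z]
        w=R.from_matrix(A.T@B).as_rotvec(degrees=True)
        if best is None or np.linalg.norm(w)<np.linalg.norm(best[0]):best=(w,k)
    sh=A.T@(np.array(pos)-p)
    print("t",round(s["t"],2),"pos",p.round(4),"yaw",np.degrees(np.arctan2(A[1,0],A[0,0])).round(2),"j6",s["joints"][5].round(2))
    print("shift units",(sh/.06).round(3),"turn units",(best[0]/10).round(3),"width",s["gripper_width"].round(4),"F",s["force"].round(1))
E
python3 - <<'E'
from h import *
d=snap("top")
def c(x,y,k,o):return (x/k+o[0]+(1/k-1)/2,y/k+o[1]+(1/k-1)/2)
A=(170,90);B=(350,105)
print("lockopen",cast(d,[c(217,326,5,A)],.073))
print("lockshut",cast(d,[c(477,248,5,A)],.073))
sl=cast(d,[c(210,280,5,A),c(217,375,5,A)],.073);print("slot ang",np.degrees(np.arctan2(*(sl[0]-sl[1])[1::-1])))
m=cast(d,[c(140,356,5,A),c(558,226,5,A)],.055);print("marks",m,np.degrees(np.arctan2(*(m[1]-m[0])[1::-1])))
k=cast(d,[c(256,122,6,B),c(214,235,6,B)],.101);print("key",k.mean(0),np.degrees(np.arctan2(*(k[0]-k[1])[1::-1])),k)
h=cast(d,[c(182,60,6,B),c(340,120,6,B),c(250,335,6,B),c(92,282,6,B)],.045);print("holder",h.mean(0),h,np.degrees(np.arctan2(*(h[0]-h[3])[1::-1])))
go([0.55,-0.3,.25],0)
E
```

```text
lockopen [[0.53153995 0.15431844 0.073     ]]
lockshut [[0.57052631 0.01131374 0.073     ]]
slot ang 3.962467227037199
marks [[ 0.51884579  0.20298656  0.055     ]
 [ 0.58511933 -0.03067781  0.055     ]] -74.16522827578916
key [ 0.57048301 -0.31959226  0.101     ] -21.699200560664373 [[ 0.59527199 -0.3294566   0.101     ]
 [ 0.54569403 -0.30972793  0.101     ]]
holder [ 0.57236545 -0.31808584  0.045     ] [[ 0.63740183 -0.30410708  0.045     ]
 [ 0.60791798 -0.37612467  0.045     ]
 [ 0.50909615 -0.33197438  0.045     ]
 [ 0.53504583 -0.26013722  0.045     ]] -23.247284729107488
t 0.2 pos [ 0.2078 -0.5625  0.2308] yaw -69.73 j6 1.57Traceback (most recent call last):
  File "<stdin>", line 11, in <module>
  File "h.py", line 32, in go
    print("shift units",(sh/.06).round(3),"turn units",(best[0]/10).round(3),"width",s["gripper_width"].round(4),"F",s["force"].round(1))
                                                                                     ^^^^^^^^^^^^^^^^^^^^^^^^
AttributeError: 'float' object has no attribute 'round'
```

```bash
python3 - <<'E'
s=open('h.py').read()
i=s.index("def go")
s=s[:i]+'''def go(pos,yaw,dyaw=None):
    """units to a down-pointing tool at pos, jaw axis x at yaw (deg); shift in present tool axes, and tilt fix + turn"""
    s=telemetry.get_state();A=R.from_rotvec(s["orientation"]).as_matrix();p=s["tool_pos"]
    y0=np.degrees(np.arctan2(A[1,0],A[0,0]))
    sh=A.T@(np.array(pos)-p); zt=A.T@np.array([0,0,-1.])
    tilt=np.degrees(np.cross([0,0,1],zt))
    print("t",round(s["t"],2),"pos",p.round(4),"yaw",y0.round(2),"j",s["joints"].round(2))
    print("shift units",(sh/.06).round(3),"turn z units",round(-((yaw-y0+180)%360-180)/10,3),"tilt units",(tilt/10).round(3),"width",round(float(s["gripper_width"]),4),"F",s["force"].round(1))
'''
open('h.py','w').write(s)
E
python3 -c "
from h import *
go([.571,-.319,.23],67.5)"
```

```text
t 0.2 pos [ 0.2078 -0.5625  0.2308] yaw -69.73 j [-1.22  0.31 -0.05  1.21  0.    1.57]
shift units [-1.71  -7.085  0.015] turn z units -13.723 tilt units [-0.     0.006  0.   ] width 0.085 F [-0.8  0.6 -0. ]
```

```bash
python3 -m inch '-0.214 -0.886 0 0 0 0 85;-0.214 -0.886 0 0 0 0 85;-0.214 -0.886 0 0 0 0 85;-0.214 -0.886 0 0 0 0 85;-0.214 -0.886 0 0 0 0 85;-0.214 -0.886 0 0 0 0 85;-0.214 -0.886 0 0 0 0 85;-0.214 -0.886 0 0 0 0 85;0 0 0 0 0 -0.98 85;0 0 0 0 0 -0.98 85;0 0 0 0 0 -0.98 85;0 0 0 0 0 -0.98 85' 40; python3 -m inch '0 0 0 0 0 -0.98 85;0 0 0 0 0 -0.98 85;0 0 0 0 0 -0.98 85;0 0 0 0 0 -0.98 85;0 0 0 0 0 -0.98 85;0 0 0 0 0 -0.98 85;0 0 0 0 0 -0.98 85;0 0 0 0 0 -0.98 85;0 0 0 0 0 -0.98 85;0 0 0 0 0 -0.98 85;0 0 0 0 0 0 85;0 0 0 0 0 0 85'
python3 -c "
from h import *
go([.571,-.319,.23],67.5)
d=snap('wrist','w1')
print(proj(d,[.571,-.319,.101]))"
```

```text
t: 1.7
tool_pos: [0.5712, -0.3189, 0.2309]
orientation: [-3.033, 0.818, 0.001]
force: [-1.2, -0.7, 0.7]
gripper_width: 0.0854
t: 3.2
tool_pos: [0.5712, -0.3191, 0.2312]
orientation: [-2.615, -1.741, 0.0]
force: [0.2, -0.4, 0.2]
gripper_width: 0.0853
t 3.2 pos [ 0.5712 -0.3191  0.2312] yaw 67.31 j [-0.51  0.42  0.1   1.25  0.   -0.11]
shift units [ 0.    -0.003  0.019] turn z units -0.019 tilt units [-0.001 -0.     0.   ] width 0.0853 F [ 0.2 -0.4  0.2]
[[320.53053854 188.4367882 ]]
```

View pics/w1.png

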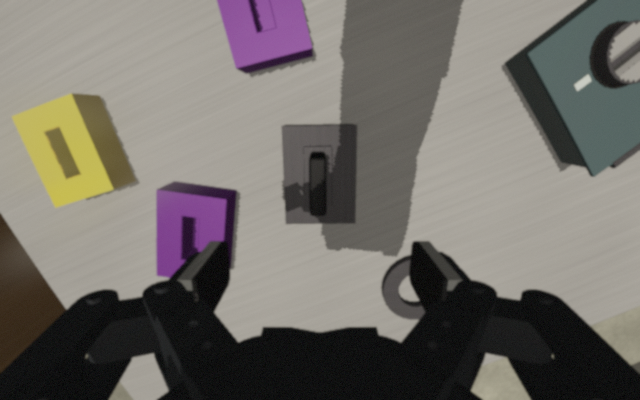

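The wrist view shows the dark holder at (319,174) with the key upright in it, its handle top about (310–327, 152–215). Measuring from an enlarged crop.

```bash
python3 - <<'E'
import cv2,numpy as np
im=cv2.imread("pics/w1.png")[110:240,260:380]
b=cv2.resize(im,None,fx=4.6,fy=4.6,interpolation=cv2.INTER_CUBIC).astype(float)
b=np.clip(b*2.2,0,255).astype(np.uint8)
cv2.imwrite("pics/w1c.png",b)
E
```

```text
(no output)
```

View pics/w1c.png

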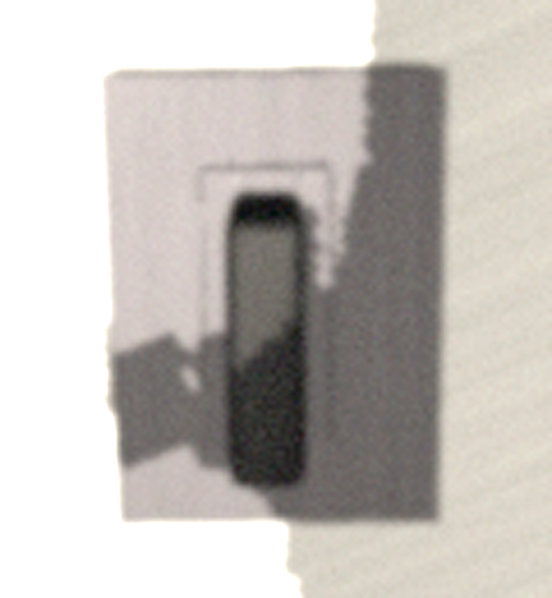

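```bash
python3 - <<'E'
from h import *
d=snap('wrist')
f=lambda x,y:(260+x/4.6-.4,110+y/4.6-.4)
k=cast(d,[f(237,227),f(298,227),f(304,485),f(231,485)],.101);print("key",k.round(4),k.mean(0).round(4))
a=(k[0]+k[1]-k[2]-k[3])/2;print(np.linalg.norm(a),np.degrees(np.arctan2(a[1],a[0])))
h=cast(d,[f(107,72),f(447,67),f(440,520),f(120,520)],.045);print("hold",h.round(4),h.mean(0).round(4))
a=(h[0]+h[1]-h[2]-h[3])/2;print(np.linalg.norm(a),np.degrees(np.arctan2(a[1],a[0])))
g=cast(d,[f(203,165),f(330,162)],.051);print("flange far",g.mean(0),np.linalg.norm(g[0]-g[1]))
a=a/np.linalg.norm(a);print("flange centre",g.mean(0)-.033*a)
E
```

```text
key [[ 0.5426 -0.3164  0.101 ]
 [ 0.5472 -0.3054  0.101 ]
 [ 0.5967 -0.3245  0.101 ]
 [ 0.5909 -0.3383  0.101 ]] [ 0.5693 -0.3211  0.101 ]
0.05304460861550009 157.32714895620387
hold [[ 0.505  -0.3345  0.045 ]
 [ 0.5339 -0.262   0.045 ]
 [ 0.6361 -0.3028  0.045 ]
 [ 0.6055 -0.3763  0.045 ]] [ 0.5701 -0.3189  0.045 ]
0.10945150637170016 157.8258297234363
flange far [ 0.53779081 -0.30848122  0.051     ] 0.02903531013899351
flange centre [ 0.56835015 -0.32093619  0.051     ]
```

```bash
python3 -m inch '-0.043 -0.022 0.7 0 0 0 60;0 0 0.7 0 0 0 60;0 0 0.7 0 0 0 60;0 0 0.4 0 0 0 60;0 0 0.3 0 0 0 60;0 0 0 0 0 0 60' 60; python3 -c "
from h import *
go([.569,-.321,.062],67.5)
d=snap('wrist','w2')"
```

```text
t: 4.05
tool_pos: [0.5682, -0.3205, 0.0621]
orientation: [-2.611, -1.743, 0.002]
force: [-0.2, 0.4, 0.0]
gripper_width: 0.0599
t 4.05 pos [ 0.5682 -0.3205  0.0621] yaw 67.44 j [-0.51  0.52 -0.14  0.91  0.   -0.12]
shift units [-0.002  0.016  0.001] turn z units -0.006 tilt units [-0.013 -0.002  0.   ] width 0.0599 F [-0.2  0.4  0. ]
```

View pics/w2.png

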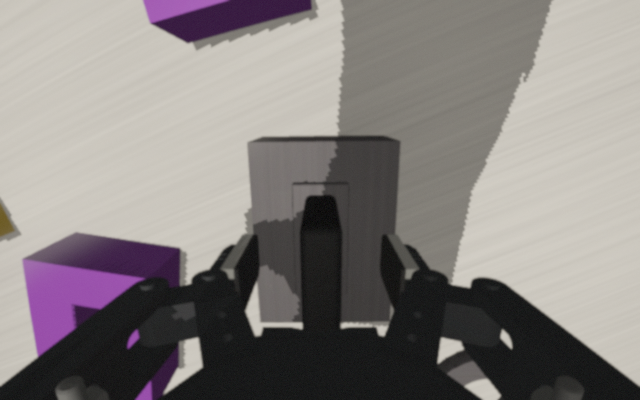

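The handle at (321,280) sits centred between the pads at (245,260) and (395,260). Closing and lifting.

```bash
python3 -m inch '0 0 0 0 0 0 0;0 0 0 0 0 0 0;0 0 0 0 0 0 0;0 0 0 0 0 0 0;0 0 0 0 0 0 0;0 0 0 0 0 0 0' 70; python3 -c "
from h import *
go([.569,-.321,.062],67.5)"
```

```text
t: 4.85
tool_pos: [0.5697, -0.3214, 0.0644]
orientation: [2.611, 1.744, 0.001]
force: [-0.4, 0.7, 6.0]
gripper_width: 0.015
t 4.85 pos [ 0.5697 -0.3214  0.0644] yaw 67.47 j [-0.51  0.52 -0.14  0.91 -0.   -0.12]
shift units [ 0.002 -0.014  0.041] turn z units -0.003 tilt units [ 0.011  0.002 -0.   ] width 0.015 F [-0.4  0.7  6. ]
```

```bash
python3 -m inch '0 0 -0.3 0 0 0 0;0 0 -0.7 0 0 0 0;0 0 -0.9 0 0 0 0;0 0 0 0 0 0 0' ; python3 -c "
from h import *
d=snap('wrist','w3')
snap('scene','s3')
go([.531,.154,.175],94)
im=d['frame'][:,:,::-1]
import cv2
s=cv2.imread('pics/s3.png')[130:260,180:340]
cv2.imwrite('pics/s3c.png',cv2.resize(s,None,fx=4,fy=4))"
```

```text
t: 5.35
tool_pos: [0.5719, -0.3226, 0.1835]
orientation: [2.606, 1.74, 0.007]
force: [0.3, 0.7, -1.3]
gripper_width: 0.0154
t 5.45 pos [ 0.5693 -0.3211  0.1783] yaw 67.47 j [-0.51  0.44  0.01  1.14  0.   -0.12]
shift units [ 7.07  -3.624  0.049] turn z units -2.653 tilt units [ 0.008  0.001 -0.   ] width 0.0152 F [-0.5 -0.7 -2.7]
```

View pics/w3.png

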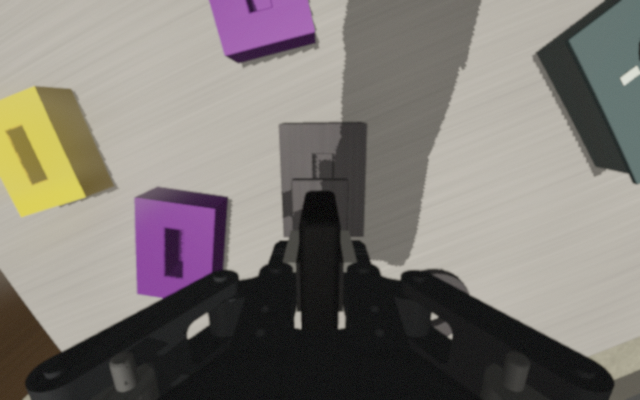

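View pics/s3c.png

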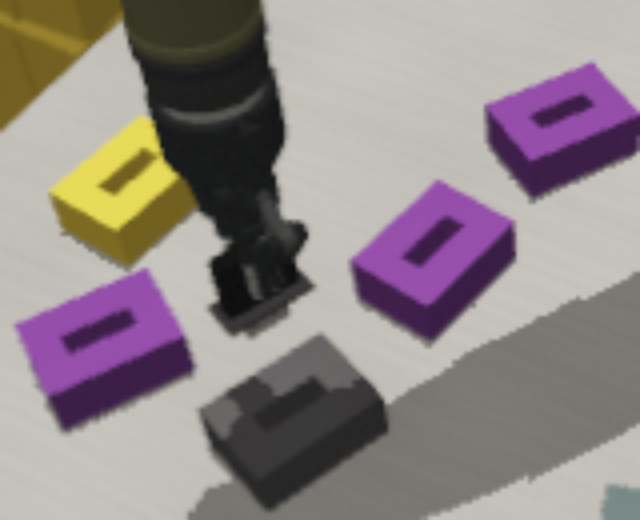

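The key is gripped and has lifted cleanly: flange and blade hang below the fingers at scene crop (260,310), and the holder pocket is empty. Moving next to the open lock to look.

```bash
python3 -m inch '0.826 -0.321 0 0 0 0 0;0.826 -0.321 0 0 0 0 0;0.826 -0.321 0 0 0 0 0;0.826 -0.321 0 0 0 0 0;0.826 -0.321 0 0 0 0 0;0.826 -0.321 0 0 0 0 0;0.826 -0.321 0 0 0 0 0;0.826 -0.321 0 0 0 0 0;0.826 -0.321 0 0 0 0 0;0 0 0 0 0 -0.88 0;0 0 0 0 0 -0.88 0;0 0 0 0 0 -0.88 0' ; python3 -m inch '0 0 0 0 0 0 0;0 0 0 0 0 0 0'; python3 -c "
from h import *
d=snap('wrist','w4')
go([.531,.154,.175],94)
print(proj(d,[.5315,.1543,.073]))
import cv2
s=cv2.imread('pics/w4.png')[60:260,220:420]
cv2.imwrite('pics/w4c.png',cv2.resize(s,None,fx=3,fy=3,interpolation=cv2.INTER_CUBIC))"
```

```text
t: 6.95
tool_pos: [0.5782, 0.1574, 0.1752]
orientation: [-2.137, -2.3, 0.005]
force: [-0.6, 0.5, -1.0]
gripper_width: 0.0156
t: 7.2
tool_pos: [0.5791, 0.1572, 0.1763]
orientation: [-2.147, -2.292, 0.003]
force: [-0.2, 0.6, -1.6]
gripper_width: 0.0152
t 7.25 pos [0.5793 0.1572 0.1766] yaw 93.75 j [ 0.26  0.34 -0.14  1.1   0.    0.2 ]
shift units [-0.    -0.807  0.028] turn z units -0.025 tilt units [-0.007  0.001  0.   ] width 0.0152 F [-0.7 -0.4 -1.3]
[[320.39018871 139.17501989]]
```

View pics/w4.png

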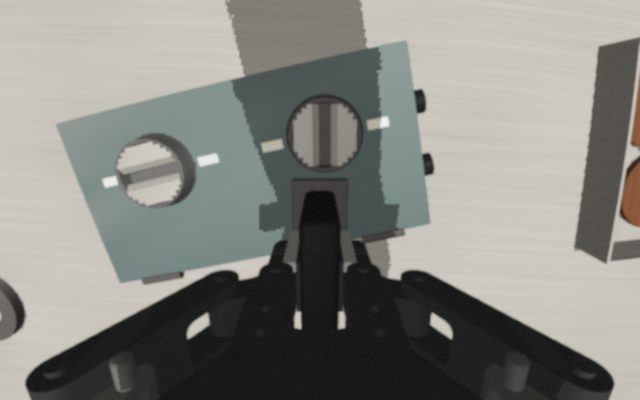

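View pics/w4c.png

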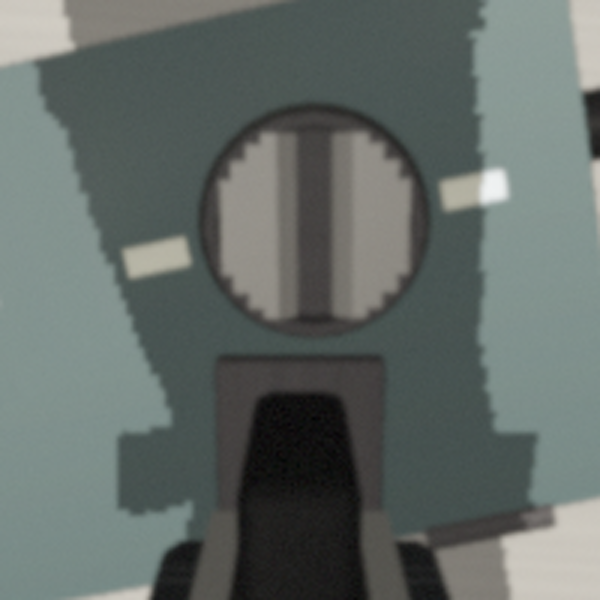

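The wrist view shows the open lock at (325,133), its slot vertical in the picture. The white marks are at about (272,146) and (378,123), and the key flange's far edge is at (320,179). The shut lock is at (155,170).

```bash
python3 - <<'E'
from h import *
d=snap('wrist')
f=lambda x,y:(220+x/3-.33,60+y/3-.33)
c=cast(d,[f(315,220)],.073)[0];print("disc",c)
m=cast(d,[f(157,257),f(475,189)],.055);print("marks mid",m.mean(0),np.degrees(np.arctan2(*(m[1]-m[0])[1::-1])))
s=cast(d,[f(315.5,135),f(315,315)],.064);print("slot ang",np.degrees(np.arctan2(*(s[0]-s[1])[1::-1])))
zf=telemetry.get_state()["tool_pos"][2]-.0445+.032
fl=cast(d,[f(217,357),f(385,357)],zf)
print("flange edge w",np.linalg.norm(fl[0]-fl[1]),"ang",np.degrees(np.arctan2(*(fl[1]-fl[0])[1::-1])))
T=d["pose"]@np.linalg.inv(d["tool_from_camera"])
e=np.linalg.inv(T)@np.r_[fl.mean(0),1];print("edge in tool",e[:3].round(4),"expect y -0.033")
go([c[0],c[1],.12],93.75)
E
```

```text
disc [0.52674053 0.15739211 0.073     ]
marks mid [0.52858729 0.15775484 0.055     ] 105.74288779776191
slot ang -176.1094905407932
flange edge w 0.029046823549655355 ang 93.80394854115404
edge in tool [-0.0003 -0.0344  0.0123] expect y -0.033
t 7.3 pos [0.5795 0.1572 0.1769] yaw 93.77 j [ 0.26  0.34 -0.13  1.1   0.    0.2 ]
shift units [ 0.06  -0.877  0.949] turn z units 0.002 tilt units [-0.005  0.001  0.   ] width 0.0152 F [ 0.   0.3 -2.1]
```

```bash
python3 -m inch '0.06 -0.42 0 0 0 0 0;0 -0.42 0 0 0 0 0;0 0 0.45 0 0 0 0;0 0 0.4 0 0 0 0;0 0 0 0 0 0 0;0 0 0 0 0 0 0' ; python3 -c "
from h import *
d=snap('wrist','w5')
snap('scene','s5')
go([.529,.1573,.1035],93.85)
import cv2
s=cv2.imread('pics/s5.png')[200:340,300:460]
cv2.imwrite('pics/s5c.png',cv2.resize(s,None,fx=4,fy=4,interpolation=cv2.INTER_CUBIC))"
```

```text
t: 8.05
tool_pos: [0.5298, 0.1577, 0.1271]
orientation: [2.146, 2.294, 0.001]
force: [-0.2, -0.6, -1.4]
gripper_width: 0.0155
t 8.15 pos [0.5303 0.1578 0.1275] yaw 93.85 j [ 0.29  0.29 -0.33  0.95 -0.    0.22]
shift units [-0.008 -0.022  0.4  ] turn z units 0.0 tilt units [ 0.011 -0.002  0.   ] width 0.0152 F [-0.   0.5 -2.3]
```

View pics/w5.png

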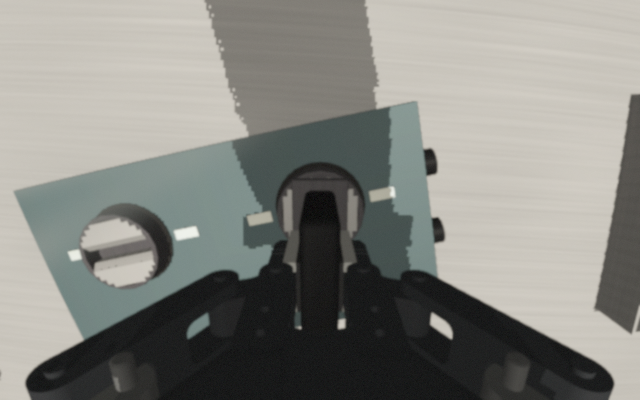

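View pics/s5c.png

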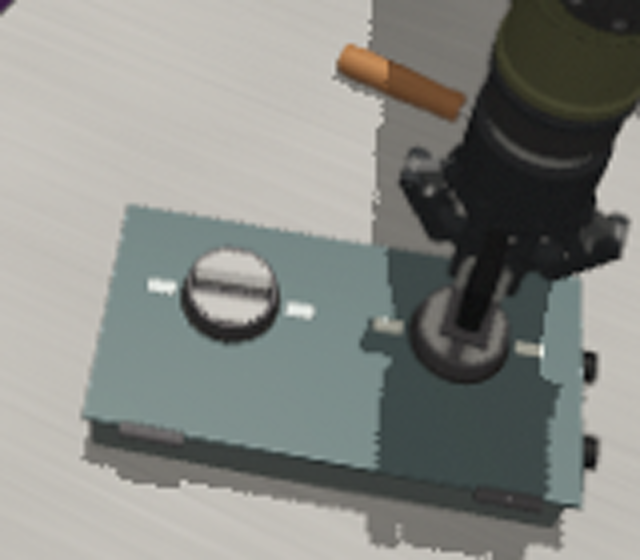

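The wrist view shows the disc centred at (320,205) with the flange centred over it. The scene view shows the blade just above the slot, along it. Descending gently.

```bash
python3 -m inch '-0.005 -0.03 0.1 0 0 0 0;0 0 0.08 0 0 0 0;0 0 0.08 0 0 0 0' ; python3 -m inch '0 0 0.06 0 0 0 0;0 0 0.04 0 0 0 0'; python3 -m inch '0 0 0 0 0 0 0;0 0 0 0 0 0 0'; python3 -c "
from h import *
go([.529,.1573,.1035],93.85)"
```

```text
t: 8.52
tool_pos: [0.5274, 0.1571, 0.1103]
orientation: [-2.145, -2.295, 0.0]
force: [0.4, 0.4, -1.6]
gripper_width: 0.015
t: 8.78
tool_pos: [0.5274, 0.1571, 0.1043]
orientation: [-2.145, -2.295, 0.001]
force: [0.2, 0.9, 4.6]
gripper_width: 0.0153
t: 9.02
tool_pos: [0.5276, 0.1572, 0.1048]
orientation: [2.145, 2.295, 0.0]
force: [-1.2, 0.6, -1.7]
gripper_width: 0.0152
t 9.03 pos [0.5276 0.1572 0.1048] yaw 93.87 j [ 0.29  0.31 -0.36  0.91  0.    0.22]
shift units [0.    0.024 0.021] turn z units 0.002 tilt units [ 0.001 -0.     0.   ] width 0.0152 F [-1.2  0.6 -1.7]
```

The blade is at the slot floor: TCP is 0.1048 against about 0.1035 expected, and nothing blocked it. Turning clockwise, which is +z in the tool frame.

```bash
python3 -m inch '0 0 0 0 0 0.7 0;0 0 0 0 0 0.8 0;0 0 0 0 0 0.8 0;0 0 0 0 0 0.8 0' ;python3 -c "
from h import *
go([.529,.1573,.1035],15.74);print(telemetry.get_state()['moment'])"; python3 -m inch '0 0 0 0 0 0.8 0;0 0 0 0 0 0.8 0;0 0 0 0 0 0.8 0;0 0 0 0 0 0.8 0;0 0 0 0 0 0.8 0;0 0 0 0 0 0.7 0;0 0 0 0 0 0.3 0;0 0 0 0 0 0 0'; python3 -c "
from h import *
go([.529,.1573,.1035],15.74);print(telemetry.get_state()['moment'])
d=snap('wrist','w6')
snap('scene','s6')
import cv2
s=cv2.imread('pics/s6.png')[200:340,300:460]
cv2.imwrite('pics/s6c.png',cv2.resize(s,None,fx=4,fy=4,interpolation=cv2.INTER_CUBIC))"
```

```text
t: 9.52
tool_pos: [0.5278, 0.1584, 0.1049]
orientation: [-2.682, -1.632, -0.003]
force: [0.9, 3.8, -3.5]
gripper_width: 0.0157
t 9.53 pos [0.5278 0.1584 0.1049] yaw 62.65 j [ 0.29  0.31 -0.36  0.9   0.    0.77]
shift units [-0.008  0.026  0.023] turn z units 4.691 tilt units [-0.005 -0.015  0.   ] width 0.0157 F [ 0.9  3.8 -3.5]
[ 0.92793434 -0.16503572  0.15406738]
t: 10.52
tool_pos: [0.5291, 0.1584, 0.1054]
orientation: [-3.12, -0.354, -0.005]
force: [3.9, 3.2, -1.5]
gripper_width: 0.0153
t 10.53 pos [0.5291 0.1584 0.1054] yaw 12.94 j [ 0.29  0.31 -0.36  0.9   0.    1.64]
shift units [-0.006  0.018  0.032] turn z units -0.28 tilt units [-0.009 -0.019  0.   ] width 0.0153 F [ 3.9  3.2 -1.5]
[ 1.03717558 -0.94551465  0.11728968]
```

View pics/s6c.png

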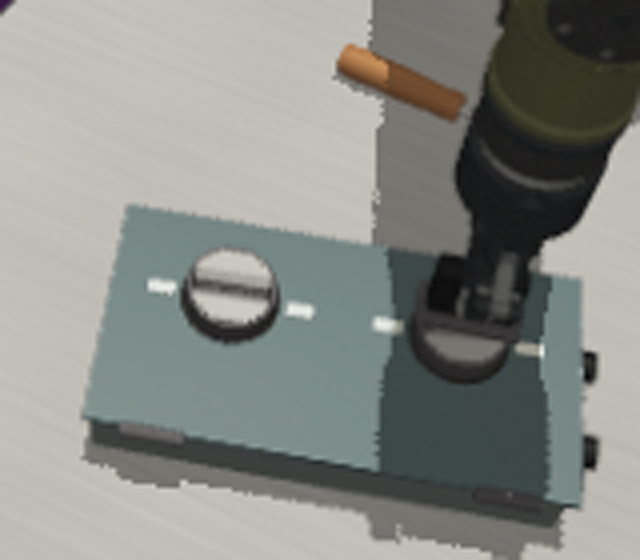

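View pics/w6.png

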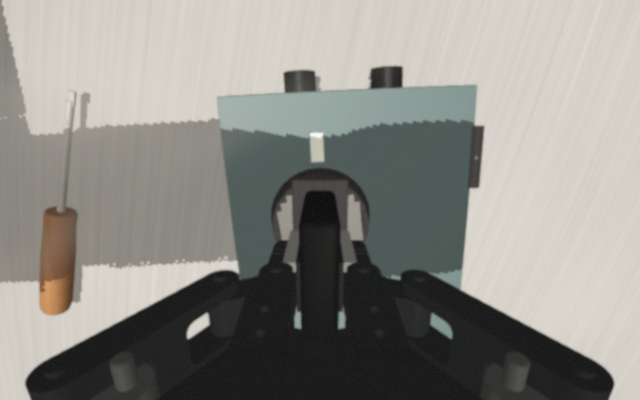

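The key has turned with the lock, but the moment is still only about drag level, so it hasn't reached the stop. Turning on in small steps until the moment rises.

```bash
for i in 1; do python3 -m inch '0 0 0 0 0 0.25 0;0 0 0 0 0 0 0'; done; python3 -c "
from h import *
go([.529,.1573,.1035],15.74);print(telemetry.get_state()['moment'])"; python3 -m inch '0 0 0 0 0 0.25 0;0 0 0 0 0 0 0'; python3 -c "
from h import *
go([.529,.1573,.1035],15.74);print(telemetry.get_state()['moment'])"
```

```text
t: 10.88
tool_pos: [0.5292, 0.1582, 0.1055]
orientation: [-3.127, -0.286, -0.005]
force: [4.0, 3.6, -2.8]
gripper_width: 0.0152
t 10.88 pos [0.5292 0.1582 0.1055] yaw 10.44 j [ 0.29  0.31 -0.36  0.9   0.    1.68]
shift units [-0.006  0.014  0.033] turn z units -0.53 tilt units [-0.009 -0.02   0.   ] width 0.0152 F [ 4.   3.6 -2.8]
[ 1.04061166 -1.0298494   0.09549375]
t: 11.12
tool_pos: [0.5292, 0.1582, 0.1055]
orientation: [-3.132, -0.217, -0.005]
force: [3.1, 3.6, -1.5]
gripper_width: 0.0156
t 11.12 pos [0.5292 0.1582 0.1055] yaw 7.94 j [ 0.29  0.31 -0.36  0.9   0.    1.72]
shift units [-0.006  0.015  0.033] turn z units -0.78 tilt units [-0.01 -0.02  0.  ] width 0.0156 F [ 3.1  3.6 -1.5]
[ 1.02146722 -1.02213951  0.07572085]
```

```bash
python3 -m inch '0 0 0 0 0 0.25 0;0 0 0 0 0 0 0'; python3 -c "
from h import *
go([.529,.1573,.1035],15.74);print(telemetry.get_state()['moment'])"; python3 -m inch '0 0 0 0 0 0.2 0;0 0 0 0 0 0 0'; python3 -c "
from h import *
go([.529,.1573,.1035],15.74);print(telemetry.get_state()['moment'])
d=snap('wrist','w7')
import cv2
s=cv2.imread('pics/w7.png')[110:280,240:400]
cv2.imwrite('pics/w7c.png',cv2.resize(s,None,fx=3.5,fy=3.5,interpolation=cv2.INTER_CUBIC))"
```

```text
t: 11.38
tool_pos: [0.5293, 0.1583, 0.1055]
orientation: [-3.136, -0.151, -0.005]
force: [3.7, 3.4, -3.9]
gripper_width: 0.0151
t 11.38 pos [0.5293 0.1583 0.1055] yaw 5.52 j [ 0.29  0.31 -0.36  0.9   0.    1.76]
shift units [-0.007  0.016  0.033] turn z units -1.022 tilt units [-0.01 -0.02  0.  ] width 0.0151 F [ 3.7  3.4 -3.9]
[ 1.00204583 -1.08824647  0.65789039]
t: 11.62
tool_pos: [0.5293, 0.1583, 0.1055]
orientation: [-3.138, -0.099, -0.005]
force: [4.3, 3.9, -3.0]
gripper_width: 0.0151
t 11.62 pos [0.5293 0.1583 0.1055] yaw 3.6 j [ 0.29  0.31 -0.36  0.9   0.    1.8 ]
shift units [-0.006  0.017  0.033] turn z units -1.214 tilt units [-0.01 -0.02  0.  ] width 0.0151 F [ 4.3  3.9 -3. ]
[ 0.97384795 -1.16506379  1.25208325]
```

View pics/w7c.png

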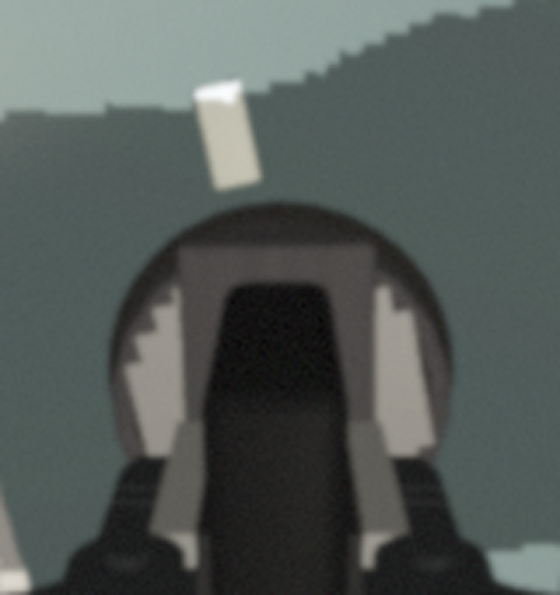

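The moment jumped to 1.25 N m, so the lock is at its stop. Backing off within the play and lifting out.

```bash
python3 -m inch '0 0 0 0 0 -0.45 0;0 0 0 0 0 -0.45 0;0 0 0 0 0 0 0;0 0 -0.15 0 0 0 0;0 0 -0.2 0 0 0 0;0 0 -0.4 0 0 0 0;0 0 -0.5 0 0 0 0;-0.6 0.6 0 0 0 0 0;-0.5 0.6 0 0 0 0 0;0 0 0 0 0 0 0;0 0 0 0 0 0 0'; python3 -c "
from h import *
go([.529,.1573,.1035],15.74);print(telemetry.get_state()['moment'])
d=snap('wrist','w8')
d=snap('scene','s8')
import cv2
s=cv2.imread('pics/s8.png')[200:340,300:460]
cv2.imwrite('pics/s8c.png',cv2.resize(s,None,fx=4,fy=4,interpolation=cv2.INTER_CUBIC))"
```

```text
t: 13.05
tool_pos: [0.4785, 0.0727, 0.1801]
orientation: [-3.123, -0.337, -0.0]
force: [-0.6, 0.4, -1.0]
gripper_width: 0.0155
t 13.05 pos [0.4785 0.0727 0.1801] yaw 12.32 j [ 0.15  0.13 -0.4   1.04  0.    1.51]
shift units [ 1.123 -1.197  1.278] turn z units -0.342 tilt units [-0.001 -0.002  0.   ] width 0.0155 F [-0.6  0.4 -1. ]
[ 0.04989317 -0.05737456  0.01466495]
```

View pics/w8.png

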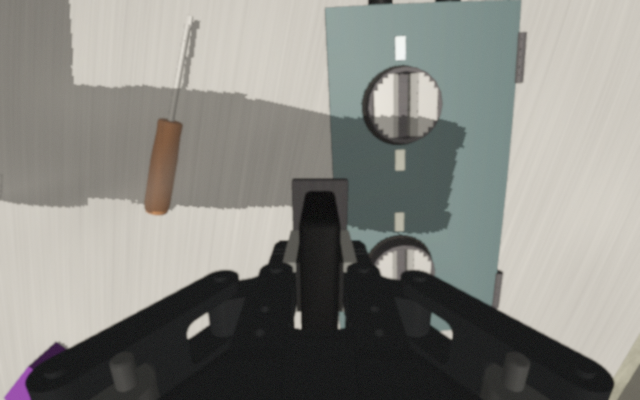

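View pics/s8c.png

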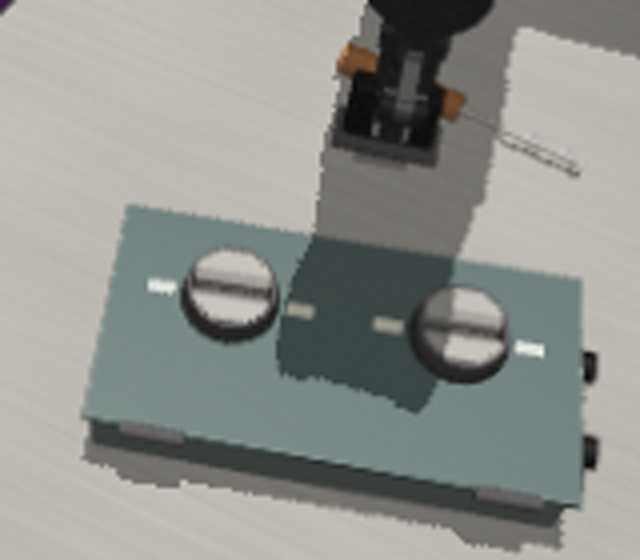

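Both slots now line up with their white marks: wrist (403,105) for the turned lock and (402,262) for the other. The key is still straight in the fingers. Returning to the holder.

```bash
python3 -c "
from h import *
go([.5695,-.3212,.18],67.5)"
```

```text
t 13.15 pos [0.4789 0.0732 0.1799] yaw 12.39 j [ 0.15  0.13 -0.4   1.04  0.    1.51]
shift units [ 6.400e-02  6.745e+00 -3.000e-03] turn z units -5.511 tilt units [-0.001 -0.001  0.   ] width 0.0151 F [-0.1 -0.4 -1.2]
```

```bash
python3 -m inch '0.008 0.843 0 0 0 0 0;0.008 0.843 0 0 0 0 0;0.008 0.843 0 0 0 0 0;0.008 0.843 0 0 0 0 0;0.008 0.843 0 0 0 0 0;0.008 0.843 0 0 0 0 0;0.008 0.843 0 0 0 0 0;0.008 0.843 0 0 0 0 0;0 0 0 0 0 -0.92 0;0 0 0 0 0 -0.92 0;0 0 0 0 0 -0.92 0;0 0 0 0 0 -0.92 0'; python3 -m inch '0 0 0 0 0 -0.92 0;0 0 0 0 0 -0.91 0;0 0 0 0 0 0 0;0 0 0 0 0 0 0'; python3 -c "
from h import *
go([.5695,-.3212,.18],67.5)
d=snap('wrist','w9')
import cv2
s=d['frame'][100:260,240:400,::-1].astype(float)*1.8
cv2.imwrite('pics/w9c.png',cv2.resize(s.clip(0,255).astype('uint8'),None,fx=3.5,fy=3.5,interpolation=cv2.INTER_CUBIC))"
```

```text
t: 14.65
tool_pos: [0.5697, -0.321, 0.179]
orientation: [-2.852, -1.316, 0.001]
force: [-0.8, 0.4, -1.6]
gripper_width: 0.0152
t: 15.15
tool_pos: [0.5693, -0.3213, 0.1793]
orientation: [-2.614, -1.742, 0.0]
force: [0.4, 0.3, -0.5]
gripper_width: 0.015
t 15.15 pos [ 0.5693 -0.3213  0.1793] yaw 67.36 j [-0.51  0.44  0.01  1.15  0.   -0.12]
shift units [ 0.003  0.002 -0.011] turn z units -0.014 tilt units [-0.003 -0.001  0.   ] width 0.015 F [ 0.4  0.3 -0.5]
```

View pics/w9c.png

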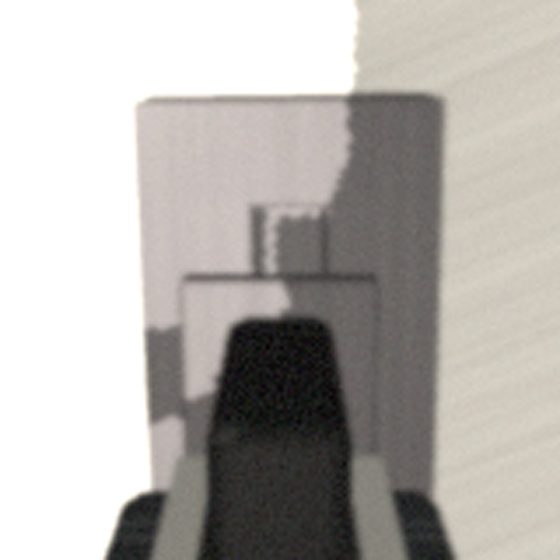

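The crop shows the pocket's visible part at about (250–328, 205) in the crop, slightly right of the flange centre at 279. Computing the offset.

```bash
python3 - <<'E'
from h import *
d=snap('wrist')
f=lambda x,y:(240+x/3.5-.36,100+y/3.5-.36)
T=np.linalg.inv(d["pose"]@np.linalg.inv(d["tool_from_camera"]))
P=cast(d,[f(250,205),f(328,205),f(140,98),f(442,95)],.045)
Q=np.c_[P,np.ones(4)]@T.T
print("tool frame mm",(Q[:,:3]*1e3).round(1)," pocket far edge expect y -27.5, block -55")
zf=telemetry.get_state()["tool_pos"][2]-.0445+.032
fl=np.c_[cast(d,[f(183,276),f(377,276)],zf),[1,1]]@T.T;print((fl[:,:3]*1e3).round(1))
E
```

```text
tool frame mm [[ -8.7 -27.5 134.4]
 [ 11.7 -27.5 134.4]
 [-36.5 -54.8 134.4]
 [ 40.3 -55.7 134.4]]  pocket far edge expect y -27.5, block -55
[[-15.4 -34.   12.4]
 [ 13.4 -34.   12.4]]
```

```bash
python3 -m inch '0.035 0.01 0.5 0 0 0 0;0 0 0.5 0 0 0 0;0 0 0.3 0 0 0 0;0 0 0 0 0 0 0'; python3 -m inch '0 0 0.2 0 0 0 0;0 0 0.2 0 0 0 0;0 0 0.1 0 0 0 0;0 0 0.08 0 0 0 0;0 0 0 0 0 0 0'; python3 -c "
from h import *
go([.5695,-.3212,.0635],67.5)"
```

```text
t: 15.75
tool_pos: [0.5692, -0.3194, 0.1002]
orientation: [-2.611, -1.743, 0.002]
force: [-0.1, -0.1, -1.9]
gripper_width: 0.0152
t: 16.38
tool_pos: [0.57, -0.3199, 0.0666]
orientation: [-2.612, -1.744, 0.0]
force: [-0.2, 0.7, -1.8]
gripper_width: 0.0156
t 16.38 pos [ 0.57   -0.3199  0.0666] yaw 67.47 j [-0.51  0.52 -0.14  0.92 -0.   -0.12]
shift units [-0.023 -0.     0.051] turn z units -0.003 tilt units [-0.003 -0.     0.   ] width 0.0156 F [-0.2  0.7 -1.8]
```

```bash
python3 -m inch '0 0 0.03 0 0 0 0;0 0 0 0 0 0 0';  python3 -c "
from h import *
go([.5695,-.3212,.0635],67.5)"; python3 -m inch '0 0 0 0 0 0 19;0 0 0 0 0 0 25;0 0 0 0 0 0 40;0 0 0 0 0 0 60;0 0 0 0 0 0 60;0 0 0 0 0 0 60'; python3 -c "
from h import *
go([.5695,-.3212,.0635],67.5)
snap('wrist','w10')"
```

```text
t: 16.62
tool_pos: [0.5703, -0.3201, 0.0653]
orientation: [2.612, 1.745, 0.0]
force: [-0.1, 0.4, -1.9]
gripper_width: 0.0152
t 16.62 pos [ 0.5703 -0.3201  0.0653] yaw 67.47 j [-0.51  0.52 -0.14  0.92  0.   -0.12]
shift units [-0.023 -0.006  0.029] turn z units -0.003 tilt units [ 0.001  0.    -0.   ] width 0.0152 F [-0.1  0.4 -1.9]
t: 17.38
tool_pos: [0.5702, -0.32, 0.0651]
orientation: [-2.613, -1.745, 0.0]
force: [-0.0, -0.0, 0.1]
gripper_width: 0.0595
t 17.38 pos [ 0.5702 -0.32    0.0651] yaw 67.47 j [-0.51  0.52 -0.14  0.92  0.   -0.12]
shift units [-0.023 -0.004  0.026] turn z units -0.003 tilt units [-0. -0.  0.] width 0.0595 F [-0.  -0.   0.1]
```

View pics/w10.png

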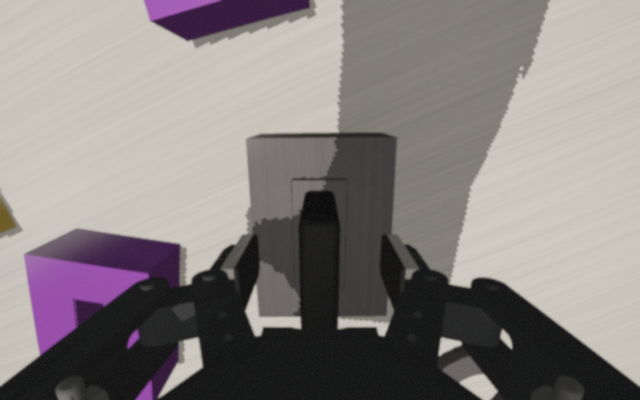

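The fingers are clear of the handle, which stands upright at (320,280). Retreating straight up for the last check.

```bash
python3 -m inch '0 0 -0.4 0 0 0 60;0 0 -0.8 0 0 0 60;0 0 -0.9 0 0 0 60;0 0 -0.7 0 0 0 60;0 0 0 0 0 0 60;0 0 0 0 0 0 60'; python3 -c "
from h import *
go([.5695,-.3212,.0635],67.5)
d=snap('wrist','w11')
import cv2
s=d['frame'][100:240,250:390,::-1].astype(float)*2
a=cv2.resize(s.clip(0,255).astype('uint8'),None,fx=2.8,fy=2.8)
e=snap('scene')['frame'][:,:,::-1]
b=cv2.resize(e[195:265,220:290],(392,392))
cv2.imwrite('pics/f1.png',cv2.hconcat([a,b]))
t=snap('scene')['frame'][200:340,300:460,::-1]; cv2.imwrite('pics/f2.png',cv2.resize(t,None,fx=3,fy=3))"
```

```text
t: 18.18
tool_pos: [0.57, -0.3199, 0.2325]
orientation: [-2.612, -1.744, 0.0]
force: [0.0, -0.4, 0.0]
gripper_width: 0.06
t 18.18 pos [ 0.57   -0.3199  0.2325] yaw 67.47 j [-0.51  0.42  0.1   1.26  0.   -0.12]
shift units [-2.400e-02  2.000e-03  2.817e+00] turn z units -0.003 tilt units [-0.003 -0.     0.   ] width 0.06 F [ 0.  -0.4  0. ]
```

View pics/f1.png

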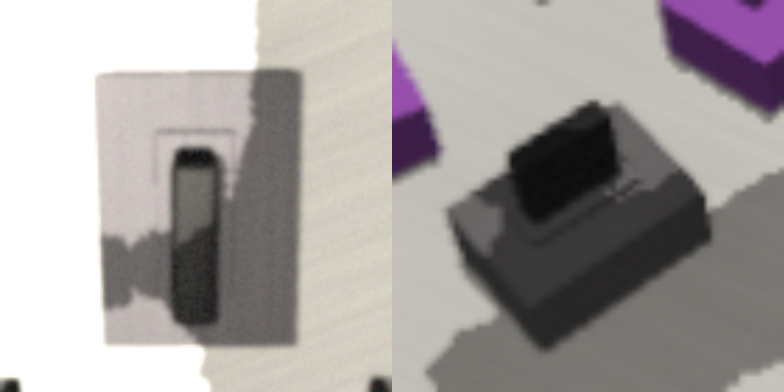

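View pics/f2.png

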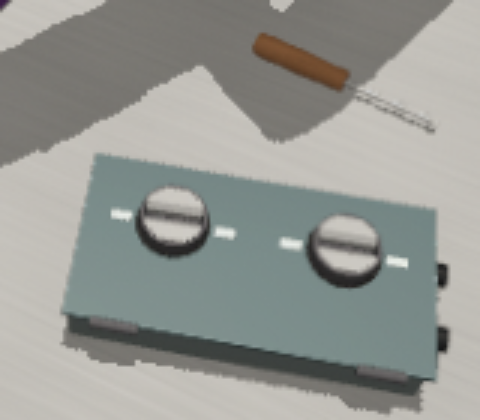

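The key stands upright in the dark holder with its flange flat on the block. Both slots, at (173,217) and (346,247) in the crop, line up with their marks. Handing in.

```bash
python3 -c "
from cell import ctrl
print(ctrl.sign_off())"
```

```text
the job is handed in; nothing more can be done
None
```

I turned the open lock clockwise to its stop with the blade key, stood the key back in the dark holder, and handed the job in at about 18 s. The sign-off gives no verdict.

- **At the stop:** the moment rose from about 0.1 to 1.25 N m over the last few degrees of the turn.
- **Last pictures:** both slots line up with their white marks, so the other lock is still shut. The key is upright in the pocket with its flange flat on the block. The gripper is about 17 cm above where it let go and touches nothing.
- **Disagreement:** the overhead and wrist cameras differed by about 5 mm on where the open lock was. I used the wrist view, and the blade went in without resistance.

No check failed. The lock angles and the key's depth were judged from pictures and forces, because they can't be read directly.

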